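# Start the slicer's clamp screw in its thread and hold it

## Robot

A 6-joint arm with a two-finger parallel gripper is mounted at the origin on a cart in front of the work surface, level with it; the furniture and walls round the work are solid. World frame = base frame: x ahead of the robot, y to its left, z up, the work surface at z = 0. Lengths are in mm, angles in rad, forces in N, time in s.
With the tool pointing down it reaches from about 350 to 1000 mm from the base axis. Payload 7.1 kg.
Tool frame: the origin (TCP) lies on the front face of the gripper's body, between the roots of the fingers; the fingertips stand 73 mm ahead of it and the grasp point (between the pads) lies 54 mm ahead of it; z points along the fingers, y is the line along which they close (so a half turn about z gives the same grasp; the last joint's range is limited). The gripper opens to 85 mm and grips with 20 to 120 N. Pads are 22 mm wide; open, the fingers measure 114 mm over their backs; the gripper's body (76 mm by 85 mm) begins 54 mm behind the grasp point. The pads swing forward as they close: fully open they stand 13 mm farther back than shut.
Start: joints at [-1.184, 0.423, 1.63, -0, 1.089, -0.019], TCP at [246.737, -574.218, 303.919] pointing down, gripper open.
Joint ranges: [-3, 3], [-0.9, 2.11], [0.09, 2.58], [-1.31, 4.45], [0.11, 2.69], [-2.54, 2.54]. Speed limits (rad/s): [2.39, 2.39, 3.01, 3.14, 3.14, 3.14].

## Interface

Orientations are given as [roll, pitch, yaw] about the fixed x, y, z axes, in that order (R = Rz(yaw) Ry(pitch) Rx(roll)).
In Python, from station import * gives the robot as it stands.
- The arm moves only by the tool step_arm, never from a script. Its argument "plan" is a list of rows, each a list of 3 entries, a list of its own where there are three numbers: the gripper's target within -1 to 1 (fully open at 1, half-way at 0, shut at -1), then the shift along the tool's x, y, z in cm, then the turn about the tool's z in degrees. A call has 1 to 8 rows; each row shifts and turns the commanded pose from where the row before left it, along the tool's axes as they then stand; what a row does not reach is not made up. A row lasts 1/12 s, in which the tool goes at most 41.7 mm and 7.16 degrees, less where a joint would pass 70% of its speed; a pose out of reach is approached as far as the arm can. A call is refused whole if a number of a shift passes 4.17 or a number of a turn 7.16, either way. A call with a gripper value outside its range is refused whole. The fingers move at their own pace and stop on an object; "force" is the grip in N (left out, the last holds). Time passes only in rows, so rows that do not move let the fingers close. It gives the time, the measured TCP pose, the force, the opening and the grip force at its end, in the units of the state.
- get_state(): the state, without advancing time (a new reading comes with each control period).
- capture(name): name is "scene" or "top" or "wrist"; returns a dict with "image" (420x560x3 uint8, red, green, blue), "vfov" (degrees; the focal length in pixels is half the picture's height over the tangent of half this angle, whatever the lens; pixels are square), "cx", "cy" (the principal point, pixels), "dist_coeffs" ([k1, k2, p1, p2, k3] as OpenCV has them; the pictures are not rectified), "rvec" (rotation vector, rad) and "tvec" (3), from world to camera coordinates, as OpenCV has them. Camera axes: x right, y down, z forward; pixel columns grow to the right and rows downward; lengths in mm; the calibration is good to about 2 mm. A picture is of the moment at which its call begins. There is no depth.
- job_done(): hands the job in; it is judged then, once.
The state is a dict: "time_s": time; "qpos": joint angles; "joint_velocities": joint speeds; "joint_torque": joint torques, N m; "tcp_pos": TCP position; "tcp_rot": TCP orientation; "wrist_force": force on the tool from outside, world axes, zero at the start; "torque": the same for the moment, N m; "finger_gap": opening from 0.0 (shut) to 1.0 (fully open); "grasp_force": force on a finger pad.
Only numpy, scipy, OpenCV 4.12 (cv2) and the standard library are available. Lean on these libraries where they do the work, as an engineer would, in place of code of your own. Each camera call takes 0.05 s, during which the arm holds its last target. There are 200 camera calls.

## Task

The clamp screw of the vegetable slicer stands loose on top of its threaded boss. Take its black fluted knob from above, turn it backward (anticlockwise seen from above) until you feel it drop into the start of the thread and let it down there, then turn it forward (clockwise) one full turn without driving it home, and finish with the knob still gripped in the fingers. Never force the screw against a stop, and leave the pan, the shaker and the cups beside it where they are.

Things in the scene. Friction and masses are not known exactly. Their poses are not given: they have to be found in the camera images.
- knob_center (a point): centre of the black fluted round knob on the clamp screw: smooth (friction about 0.5), 41 mm in diameter, 26 mm high, axis vertical; this point is 13 mm below its top. May be gripped at any angle; turns any number of turns (friction about 0.05 N m). Captive: cannot tilt or come out. Centre 80 to 84 mm above the worktop at the start, about 76 after the drop, about 68 one turn further on
- knob_top (a point): centre of the knob's top face. The screw starts resting on top of the first thread; the thread's beginning is hidden, 0.7 to 2.6 rad of anticlockwise turning away (the knob climbs on the way), where it drops almost 8 mm onto the next thread. Gripping fingers carry the screw: it drops only when let go, or if pressed down (5 to 10 N) while turned and then followed down
- boss_mouth (a point): centre of the mouth of the steel boss that holds the thread, 37 mm in diameter, 50 mm above the worktop. Right-hand thread, pitch 8 mm: in it, clockwise seen from above lowers the screw 8 mm a turn; 1.5 mm of play up and down. Hard stops: anticlockwise 1.1 rad past the drop; clockwise from the start. The thread bottoms with the knob centre at 63 mm
- slicer: flat vegetable slicer fixed on the worktop: steel base, white side rails, at most 28 mm high except boss and knob. Origin on the worktop under the screw's axis; +x points along the slicer, which reaches 202 mm that way (then a low white loop handle to 227 mm), 47 mm the other way and 62 mm to either side
- onion_pan: steel pan with onion slices, 174 x 322 x 64 mm, loose, to be left alone; origin at the centre of its underside
- salt: salt shaker, 44 mm in diameter, 90 mm high, loose, to be left alone; origin at the centre of its underside
- cup_a: filled steel portion cup, 61 mm in diameter, 37 mm high, loose, to be left alone; origin at the centre of its underside
- cup_b: empty steel portion cup, 61 mm in diameter, 37 mm high, loose, to be left alone; origin at the centre of its underside

How it is judged (in metres and radians):
On the way:
1. the screw, turned backward, has dropped into the start of the thread (z of knob_center in the frame of slicer below 0.0777 m), for 0.05 s.
At the end, for the whole second after the job is handed in: the screw is in the thread, about one turn forward of the drop (knob centre between 65.2 and 71.4 mm above the worktop, which is one turn within about a quarter of a turn), at rest, with the fingers still gripping the knob (more than 3 N) (z of knob_center in the frame of slicer between 0.0652 and 0.0714 m and contact force between the fingers and clamp_screw above 3 N and linear speed of clamp_screw below 0.005 m/s and angular speed of clamp_screw below 0.1 rad/s); the arm keeps its last pose, push and grip.
It fails at once if the pan, the shaker or a cup was moved more than 25 mm (distance of any of onion_pan, salt, cup_a, cup_b from where it was at the start of the episode above 0.025 m).
It fails at once if the screw was forced: its end pressed on the boss, thread or stops with more than 80 N (contact force between clamp_screw and boss above 80 N).
It also fails if it takes over 64 s, if anything falls off the work surface, if the arm or the gripper's body presses on something with over 40 N, if the wrist force passes 120 N, or if a joint passes its speed limit or range.

## Working session

There is one attempt and no reset: what is moved stays moved. The work goes in short steps, Python scripts to look and compute and a tool call to move; the robot and the scene stay as the last step left them, time stands still between calls to the robot, and variables do not carry over. Pictures are saved under pics/ and viewed, at most 10 in all, crops included, and the job is handed in when it is done.

Besides the shell and the picture viewer there is one more tool, called after "Emit:" by a JSON object that holds its "api" and its "payload". step_arm: Moves the arm, as the interface text tells. Its arguments: {"type":"object","properties":{"plan":{"type":"array","items":{"type":"array"}},"force":{"type":"number"}},"required":["plan"]}

```bash
mkdir -p pics; ls; python3 - <<'E'
from station import *
import cv2,numpy as np,pickle
s=get_state();print(s)
d={}
for n in("scene","top"):
    c=capture(n);d[n]=c
    cv2.imwrite(f"pics/{n}0.png",c["image"][:,:,::-1]);print(n,{k:v for k,v in c.items() if k!="image"})
pickle.dump(d,open("d0.pkl","wb"))
E
```

```text
pics
{'time_s': 0.0, 'qpos': array([-1.18403266e+00,  4.23809811e-01,  1.63070993e+00, -6.40943163e-06,
        1.08859359e+00, -1.89923517e-02]), 'joint_velocities': array([-2.32898730e-04, -1.11439613e-05, -6.41595048e-04,  3.26092971e-04,
       -6.46428733e-04, -1.08647915e-03]), 'joint_torque': array([-2.29092278e-03, -5.57399011e+01, -2.81747282e+01, -2.86937893e-04,
        7.18133961e-03, -6.23730401e-07]), 'tcp_pos': array([ 246.55551564, -573.83045695,  303.15714821]), 'tcp_rot': array([-3.14007214e+00, -2.32065341e-05,  4.05758978e-01]), 'wrist_force': array([-1.10413138, -0.40151772, -0.75639269]), 'torque': array([-0.04609405, -0.01459638,  0.00203211]), 'grasp_force': 0.0, 'finger_gap': 0.9997083041411652}
scene {'vfov': 43.47679517205087, 'cx': 271.60540370773884, 'cy': 214.44742096687182, 'dist_coeffs': array([-0.20810932,  0.        ,  0.        ,  0.        ,  0.        ]), 'rvec': array([ 1.0652404 , -2.14165616,  1.21514594]), 'tvec': array([342.36749545, 299.77823908, 992.57324778])}
top {'vfov': 56.70740258896682, 'cx': 284.02446991097867, 'cy': 215.77447650474372, 'dist_coeffs': array([-0.06564786,  0.        ,  0.        ,  0.        ,  0.        ]), 'rvec': array([ 2.1520256 , -2.18237619,  0.07366024]), 'tvec': array([   6.9190236,  565.6795666, 1124.4793664])}
```

View pics/scene0.png

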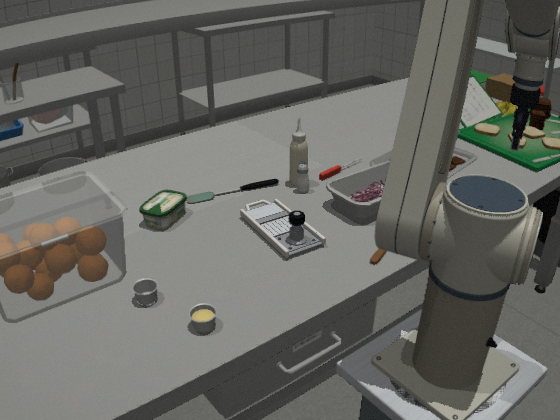

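View pics/top0.png

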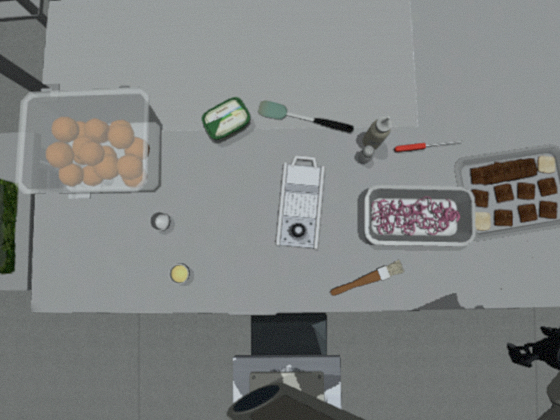

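The scene view shows the black knob at about (297,218), with the slicer pointing up-left. The top view shows it at about (298,231), with the pan's left edge at column 362. The shaker is at (367,155) and the cups are far to the left.

```bash
cat > h.py <<'E'
import cv2,numpy as np
def K(c):
    f=c["image"].shape[0]/2/np.tan(np.radians(c["vfov"])/2)
    return np.array([[f,0,c["cx"]],[0,f,c["cy"]],[0,0,1]])
def ray(c,uv):
    p=cv2.undistortPoints(np.array([[uv]],float),K(c),c["dist_coeffs"])[0,0]
    R=cv2.Rodrigues(c["rvec"])[0]; o=-R.T@c["tvec"]; d=R.T@np.r_[p,1]; return o,d/np.linalg.norm(d)
def onz(c,uv,z):
    o,d=ray(c,uv); return o+d*(z-o[2])/d[2]
def tri(rs):
    A=sum(np.eye(3)-np.outer(d,d) for o,d in rs); b=sum((np.eye(3)-np.outer(d,d))@o for o,d in rs); return np.linalg.solve(A,b)
def dark(c,u,v,r,t=45):
    m=(c["image"].max(2)<t).astype(np.uint8); w=np.zeros_like(m); w[v-r:v+r,u-r:u+r]=1
    n,l,s,ce=cv2.connectedComponentsWithStats(m*w); i=1+np.argmax(s[1:,4]); return s[i],ce[i]
E
python3 - <<'E'
import pickle;from h import *
d=pickle.load(open("d0.pkl","rb"))
a=dark(d["scene"],297,218,14);b=dark(d["top"],298,231,14);print(a,b)
print(tri([ray(d["scene"],a[1]),ray(d["top"],b[1])]),onz(d["top"],b[1],88),onz(d["scene"],a[1],82))
t=d["top"]
for n,uv,z in(("panL",(362,215),64),("panLb",(364,240),64),("salt",(367,150),90),("handle",(305,157),10),("fl",(277,245),28),("fr",(318,248),28)):print(n,onz(t,uv,z))
big=cv2.resize(t["image"][180:260,250:380],None,fx=6,fy=6,interpolation=2);cv2.imwrite("pics/c.png",big[:,:,::-1])
E
```

```text
(array([289, 211,  16,  15, 177], dtype=int32), array([296.53107345, 218.4519774 ])) (array([292, 224,  13,  13,  56], dtype=int32), array([297.25      , 230.35714286]))
[518.91879818 -38.97927395  80.82763003] [518.92999276 -38.44014644  88.        ] [517.02521401 -38.1595772   82.        ]
panL [ 561.18196362 -223.93284674   64.        ]
panLb [ 489.996835   -227.48930514   64.        ]
salt [ 743.25106236 -239.43460339   90.        ]
handle [745.03969047 -66.7068607   10.        ]
fl [479.85026441  20.63335875  28.        ]
fr [469.45985806 -99.09557089  28.        ]
```

View pics/c.png

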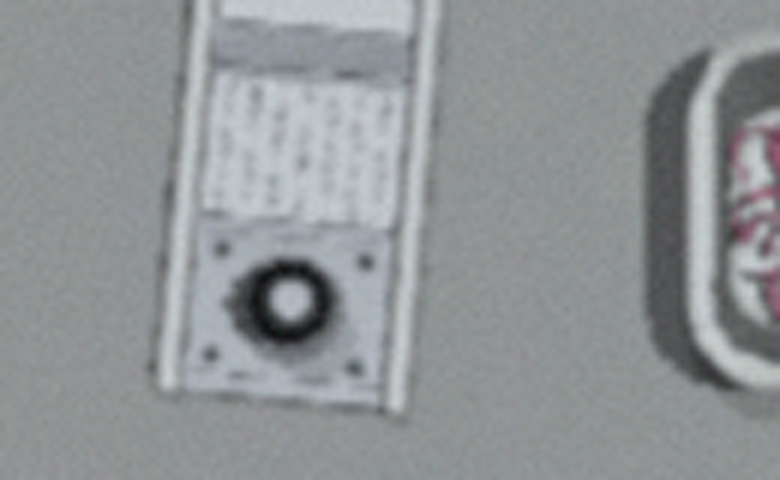

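Emit:
{"api": "step_arm", "payload": {"plan": [[1,[2.88,-2.39,0],0],[1,[2.88,-2.39,0],0],[1,[2.88,-2.39,0],0],[1,[2.88,-2.39,0],0],[1,[2.88,-2.39,0],0],[1,[2.88,-2.39,0],0],[1,[2.88,-2.39,0],0],[1,[2.88,-2.39,0],0]]}}

```text
time_s: 0.77
tcp_pos: [383.2, -305.8, 303.8]
tcp_rot: [-3.141, 0.0, 0.405]
wrist_force: [0.5, 0.2, 0.0]
finger_gap: 1.002
grasp_force: 0.0
```

Emit:
{"api": "step_arm", "payload": {"plan": [[1,[2.88,-2.39,0],0],[1,[2.88,-2.39,0],0],[1,[2.88,-2.39,0],0],[1,[2.88,-2.39,0],0],[1,[2.88,-2.39,0],0],[1,[2.88,-2.39,0],0],[1,[2.88,-2.39,0],0],[1,[2.88,-2.39,0],0]]}}

```text
time_s: 1.43
tcp_pos: [519.5, -39.1, 303.8]
tcp_rot: [-3.141, 0.0, 0.406]
wrist_force: [1.0, 0.0, -0.4]
finger_gap: 1.0
grasp_force: 0.0
```

```bash
python3 - <<'E'
from station import *
import cv2;from h import *
s=get_state();print(s["time_s"],s["qpos"],s["tcp_pos"],s["tcp_rot"])
c=capture("wrist");cv2.imwrite("pics/w1.png",c["image"][:,:,::-1])
R=cv2.Rodrigues(c["rvec"])[0];print(-R.T@c["tvec"])
p=cv2.projectPoints(np.array([[519.,-40,95]]),c["rvec"],c["tvec"],K(c),c["dist_coeffs"])[0];print(p)
E
```

```text
1.4333 [-9.79053475e-02  2.71152950e-01  1.85836030e+00 -2.42821581e-05
  1.01248723e+00  1.06696551e+00] [519.47907548 -39.07037404 303.7659994 ] [-3.14141379e+00  3.67093959e-04  4.05938375e-01]
[593.62114539  -7.55136675 372.11325301]
[[[279.47710032 195.80804096]]]
```

View pics/w1.png

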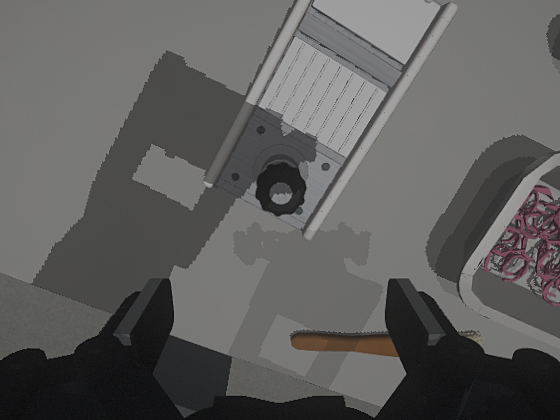

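The wrist view shows the knob's top ring centred at about (281,192). My estimate predicted (279.5,196), so the two nearly agree. The fingers' midline is near column 280.

```bash
python3 - <<'E'
from station import *
import cv2;from h import *
c=capture("wrist");b,ce=dark(c,281,188,36,40);print(b,ce)
f=K(c)[0,0]
x,y,w,h,_=b
top=(x+w/2,y+h-w/2);print(top,onz(c,top,95),onz(c,ce,85))
E
```

```text
[ 260  169   50   53 1145] [281.91179039 189.19912664]
(np.float64(285.0), np.float64(197.0)) [523.17799219 -39.4161845   95.        ] [525.51339956 -35.85247955  85.        ]
```

Emit:
{"api": "step_arm", "payload": {"plan": [[1,[0.1,0,3.0],0],[1,[0,0,3.0],0],[1,[0,0,3.0],0],[1,[0,0,2.5],0],[1,[0,0,2.0],0],[1,[0,0,0],0]]}}

```text
time_s: 2.03
tcp_pos: [517.4, -40.8, 165.2]
tcp_rot: [-3.138, 0.007, 0.405]
wrist_force: [-0.1, -1.1, 0.3]
finger_gap: 0.996
grasp_force: 0.0
```

```bash
python3 - <<'E'
from station import *
import cv2;from h import *
s=get_state();print(s["time_s"],s["tcp_pos"],s["wrist_force"])
for n in("wrist","scene"):
    c=capture(n);im=c["image"]
    for z in(95,82):
        P=cv2.projectPoints(np.array([[519.,-40,z]]),c["rvec"],c["tvec"],K(c),c["dist_coeffs"])[0].ravel();print(n,z,P)
    if n=="wrist":cv2.imwrite("pics/w2.png",im[:,:,::-1])
    else: cv2.imwrite("pics/s2.png",cv2.resize(im[160:280,220:380],None,fx=4,fy=4)[:,:,::-1])
E
```

```text
2.0333 [517.35089628 -40.77645964 165.17519475] [-0.09515294 -1.06893808  0.31644638]
wrist 95 [278.694052   282.02240733]
wrist 82 [278.82133621 267.4746298 ]
scene 95 [296.66528085 213.47359244]
scene 82 [296.60453292 217.90541623]
```

View pics/w2.png

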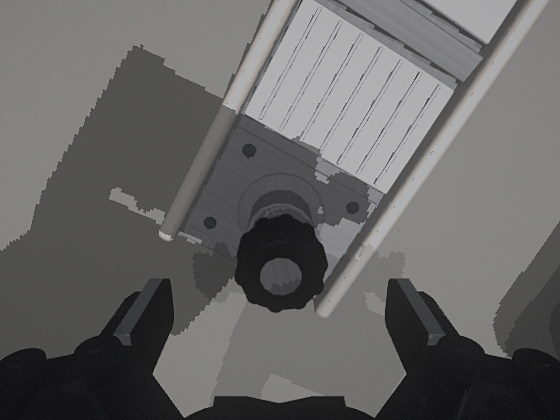

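View pics/s2.png

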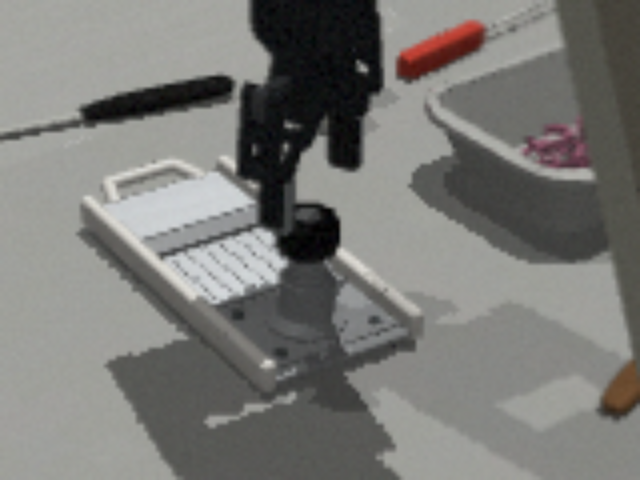

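The wrist view shows the knob's top disc centred at about (281,275), between the open fingers. The scene view shows the gripper above the knob and everything else undisturbed.

```bash
python3 - <<'E'
from station import *
import cv2;from h import *
s=get_state();c=capture("wrist");im=c["image"].min(2)
m=np.zeros(im.shape,np.uint8);m[250:300,255:310]=im[250:300,255:310]>60
n,l,st,ce=cv2.connectedComponentsWithStats(m)
for i in range(1,n):
    if st[i][4]>100:print(st[i],ce[i],onz(c,ce[i],95))
y=s["tcp_rot"][2];P=onz(c,(281,275),95);d=P-s["tcp_pos"];print(P,s["tcp_pos"],"tool",d[0]*np.cos(y)+d[1]*np.sin(y),d[0]*np.sin(y)-d[1]*np.cos(y))
E
```

```text
[ 258  260   40   35 1080] [277.24444444 276.64259259] [521.97473374 -39.33622633  95.        ]
[523.33313222 -40.49810065  95.        ] [519.61033911 -40.9079667  168.57557691] tool 3.5826786723059763 1.0916008016156047
```

Emit:
{"api": "step_arm", "payload": {"plan": [[1,[0.2,0.0,1.5],0],[1,[0,0,1.5],0],[1,[0,0,0],0],[1,[0,0,0],0]]}}

```text
time_s: 2.52
tcp_pos: [522.2, -39.9, 139.9]
tcp_rot: [3.141, -0.001, 0.406]
wrist_force: [0.6, -0.3, -0.5]
finger_gap: 0.993
grasp_force: 0.0
```

Emit:
{"api": "step_arm", "payload": {"plan": [[-1,[0,0,0],0],[-1,[0,0,0],0],[-1,[0,0,0],0],[-1,[0,0,0],0],[-1,[0,0,0],0],[-1,[0,0,0],0],[-1,[0,0,0],0],[-1,[0,0,0],0]], "force": 30}}

```text
time_s: 3.18
tcp_pos: [522.1, -39.3, 139.7]
tcp_rot: [-3.141, -0.001, 0.405]
wrist_force: [-1.4, 3.6, 6.1]
finger_gap: 0.468
grasp_force: 30.8
```

Emit:
{"api": "step_arm", "payload": {"plan": [[-1,[0,0,-0.013],-6],[-1,[0,0,-0.013],-6],[-1,[0,0,-0.013],-6],[-1,[0,0,-0.013],-6]]}}

```text
time_s: 3.52
tcp_pos: [521.8, -38.9, 140.1]
tcp_rot: [-3.14, -0.001, 0.829]
wrist_force: [-2.2, 8.5, 5.2]
finger_gap: 0.47
grasp_force: 30.7
```

Emit:
{"api": "step_arm", "payload": {"plan": [[-1,[0.03,-0.03,-0.012],-6],[-1,[0,0,-0.012],-6],[-1,[0,0,-0.012],-6]]}}

```text
time_s: 3.77
tcp_pos: [521.4, -38.5, 140.5]
tcp_rot: [-3.14, -0.001, 1.143]
wrist_force: [-3.2, 7.7, 6.3]
finger_gap: 0.464
grasp_force: 30.8
```

Emit:
{"api": "step_arm", "payload": {"plan": [[-1,[0,0,-0.012],-6],[-1,[0,0,-0.012],-6],[-1,[0,0,-0.012],-6]]}}

```text
time_s: 4.02
tcp_pos: [521.0, -38.4, 140.8]
tcp_rot: [-3.14, -0.001, 1.457]
wrist_force: [-4.2, 7.5, 5.7]
finger_gap: 0.471
grasp_force: 30.8
```

Emit:
{"api": "step_arm", "payload": {"plan": [[-1,[0,0,-0.012],-6],[-1,[0,0,-0.012],-6],[-1,[0,0,-0.012],-6]]}}

```text
time_s: 4.27
tcp_pos: [520.6, -38.4, 141.1]
tcp_rot: [-3.139, -0.002, 1.772]
wrist_force: [-5.8, 7.2, 7.4]
finger_gap: 0.468
grasp_force: 30.9
```

Emit:
{"api": "step_arm", "payload": {"plan": [[-1,[0,0,-0.012],-6],[-1,[0,0,-0.012],-6],[-1,[0,0,-0.012],-6]]}}

```text
time_s: 4.52
tcp_pos: [520.2, -38.5, 141.3]
tcp_rot: [-3.139, -0.003, 2.086]
wrist_force: [-5.9, 4.6, 3.7]
finger_gap: 0.472
grasp_force: 30.7
```

Emit:
{"api": "step_arm", "payload": {"plan": [[-1,[0,0,0.04],0],[-1,[0,0,0.04],0],[-1,[0,0,0],0]]}}

```text
time_s: 4.77
tcp_pos: [520.2, -38.5, 141.3]
tcp_rot: [-3.139, -0.003, 2.081]
wrist_force: [-9.8, 5.8, 18.6]
finger_gap: 0.468
grasp_force: 32.2
```

Emit:
{"api": "step_arm", "payload": {"plan": [[-1,[0,0,-0.07],-4],[-1,[0,0,-0.012],-6],[-1,[0,0,-0.012],-6]]}}

```text
time_s: 5.02
tcp_pos: [519.8, -38.8, 140.6]
tcp_rot: [-3.139, -0.004, 2.365]
wrist_force: [-4.2, 2.3, -2.2]
finger_gap: 0.467
grasp_force: 30.6
```

Emit:
{"api": "step_arm", "payload": {"plan": [[-1,[0,0,-0.012],-6],[-1,[0,0,-0.012],-6]]}}

```text
time_s: 5.18
tcp_pos: [519.7, -39.0, 140.7]
tcp_rot: [-3.14, -0.005, 2.575]
wrist_force: [-5.6, 0.3, -1.8]
finger_gap: 0.468
grasp_force: 30.5
```

Emit:
{"api": "step_arm", "payload": {"plan": [[-1,[0,0,0.15],0],[-1,[0,0,0.15],0],[-1,[0,0,0.1],0],[-1,[0,0,0],0]]}}

```text
time_s: 5.52
tcp_pos: [519.6, -39.0, 136.4]
tcp_rot: [-3.139, -0.005, 2.57]
wrist_force: [-5.7, 2.5, -1.9]
finger_gap: 0.471
grasp_force: 30.7
```

It has dropped: the tool follows down with no resistance. I'll ease it the rest of the way.

Emit:
{"api": "step_arm", "payload": {"plan": [[-1,[0,0,0.1],0],[-1,[0,0,0.1],0],[-1,[0,0,0],0]]}}

```text
time_s: 5.77
tcp_pos: [519.7, -38.9, 134.7]
tcp_rot: [-3.139, -0.005, 2.57]
wrist_force: [-7.7, 2.0, 1.7]
finger_gap: 0.467
grasp_force: 31.2
```

Emit:
{"api": "step_arm", "payload": {"plan": [[-1,[0,0,0.08],0],[-1,[0,0,0.0],0]]}}

```text
time_s: 5.93
tcp_pos: [519.7, -39.0, 134.4]
tcp_rot: [-3.139, -0.005, 2.57]
wrist_force: [-8.5, 1.9, 7.2]
finger_gap: 0.466
grasp_force: 31.8
```

Emit:
{"api": "step_arm", "payload": {"plan": [[-1,[0.03,-0.02,-0.015],7],[-1,[0,0,0.0155],7],[-1,[0,0,0.0155],7],[-1,[0,0,0.0155],7]]}}

```text
time_s: 6.27
tcp_pos: [520.1, -38.6, 134.1]
tcp_rot: [-3.139, -0.003, 2.075]
wrist_force: [-4.9, 6.5, 1.9]
finger_gap: 0.472
grasp_force: 31.0
```

Emit:
{"api": "step_arm", "payload": {"plan": [[-1,[0,0,0.0155],7],[-1,[0,0,0.0155],7],[-1,[0,0,0.0155],7],[-1,[0,0,0.0155],7]]}}

```text
time_s: 6.6
tcp_pos: [520.7, -38.4, 133.6]
tcp_rot: [-3.14, -0.001, 1.586]
wrist_force: [-2.7, 7.1, -0.0]
finger_gap: 0.471
grasp_force: 31.0
```

Emit:
{"api": "step_arm", "payload": {"plan": [[-1,[0,0,0.0155],7],[-1,[0,0,0.0155],7],[-1,[0,0,0.0155],7],[-1,[0,0,0.0155],7],[-1,[0,0,0.0155],7],[-1,[0,0,0.0155],7]]}}

```text
time_s: 7.1
tcp_pos: [521.7, -38.7, 132.8]
tcp_rot: [-3.141, -0.001, 0.854]
wrist_force: [0.5, 4.5, -1.3]
finger_gap: 0.469
grasp_force: 30.8
```

Emit:
{"api": "step_arm", "payload": {"plan": [[-1,[0,0,0.0155],7],[-1,[0,0,0.0155],7],[-1,[0,0,0.0155],7],[-1,[0,0,0.0155],7],[-1,[0,0,0.0155],7],[-1,[0,0,0.0155],7]]}}

```text
time_s: 7.6
tcp_pos: [522.1, -39.5, 132.0]
tcp_rot: [3.141, -0.001, 0.121]
wrist_force: [1.1, -1.9, -2.0]
finger_gap: 0.471
grasp_force: 30.8
```

Emit:
{"api": "step_arm", "payload": {"plan": [[-1,[0,0,0.0155],7],[-1,[0,0,0.0155],7],[-1,[0,0,0.0155],7],[-1,[0,0,0.0155],7],[-1,[0,0,0.0155],7],[-1,[0,0,0.0155],7]]}}

```text
time_s: 8.1
tcp_pos: [521.9, -40.5, 131.0]
tcp_rot: [3.141, -0.002, -0.611]
wrist_force: [-0.3, -8.6, -1.5]
finger_gap: 0.472
grasp_force: 30.9
```

```bash
python3 - <<'E'
from station import *
s=get_state();print(s["qpos"],s["tcp_pos"],s["tcp_rot"],s["torque"])
E
```

```text
[-0.09937312  0.54728421  1.94820905 -0.00274806  0.64507337  2.08509358] [521.88445844 -40.45292629 131.03086239] [ 3.14065597e+00 -1.70561762e-03 -6.11474568e-01] [-1.52399389  0.15266328  0.08971208]
```

Emit:
{"api": "step_arm", "payload": {"plan": [[0.6,[0,0,0],0],[0.6,[0,0,0],0],[0.6,[0,0,0],0],[0.6,[-0.1,-0.07,0],0],[0.6,[0,0,0],-7],[0.6,[0,0,0],-7],[0.6,[0,0,0],-7],[0.6,[0,0,0],-7]]}}

```text
time_s: 8.77
tcp_pos: [521.2, -38.0, 130.8]
tcp_rot: [-3.141, -0.0, -0.11]
wrist_force: [-1.2, 0.1, -0.1]
finger_gap: 0.8
grasp_force: 0.0
```

Emit:
{"api": "step_arm", "payload": {"plan": [[0.6,[0,0,0],-7],[0.6,[0,0,0],-7],[0.6,[0,0,0],-7],[0.6,[0,0,0],-7],[0.6,[0,0,0],-7],[0.6,[0,0,0],-7],[0.6,[0,0,0],-7],[0.6,[0,0,0],-7]]}}

```text
time_s: 9.43
tcp_pos: [521.2, -38.0, 130.8]
tcp_rot: [3.142, -0.0, 0.867]
wrist_force: [-0.1, 1.2, 0.6]
finger_gap: 0.801
grasp_force: 0.0
```

Emit:
{"api": "step_arm", "payload": {"plan": [[0.6,[0,0,0],-7],[0.6,[0,0,0],-7],[0.6,[0,0,0],-7],[0.6,[0,0,0],-7],[0.6,[0,0,0],-7],[0.6,[0,0,0],-7],[0.6,[0,0,0],-7],[0.6,[0,0,0],-7]]}}

```text
time_s: 10.1
tcp_pos: [521.2, -38.0, 130.9]
tcp_rot: [3.141, -0.0, 1.845]
wrist_force: [-0.6, -0.6, -0.6]
finger_gap: 0.799
grasp_force: 0.0
```

Emit:
{"api": "step_arm", "payload": {"plan": [[0.6,[0,0,0],-7],[0.6,[0,0,0],-7],[0.6,[0,0,0],-7],[0.6,[0,0,0],-7],[0.6,[0,0,0],-7],[0.6,[0,0,0],-7],[0.6,[0,0,0],0]]}}

```text
time_s: 10.68
tcp_pos: [521.2, -38.0, 130.8]
tcp_rot: [3.141, 0.0, 2.576]
wrist_force: [0.2, -1.0, -0.1]
finger_gap: 0.801
grasp_force: 0.0
```

```bash
python3 - <<'E'
from station import *
import cv2;from h import *
s=get_state();print(s["time_s"],s["qpos"],s["tcp_pos"],s["tcp_rot"])
c=capture("scene");cv2.imwrite("pics/s3.png",cv2.resize(c["image"][160:280,220:380],None,fx=4,fy=4)[:,:,::-1])
for z in(95,90,85,80):print(z,4*(cv2.projectPoints(np.array([[521.,-39,z]]),c["rvec"],c["tvec"],K(c),c["dist_coeffs"])[0].ravel()-[220,160]))
E
```

```text
10.6833 [-9.55628496e-02  5.46969228e-01  1.94978738e+00  1.35534342e-04
  6.44608536e-01 -1.10061916e+00] [521.19409462 -37.98573416 130.83239793] [3.14141696e+00 1.65907683e-04 2.57574429e+00]
95 [303.4265475  213.11991628]
90 [303.3394326  219.95615035]
85 [303.252227   226.76630069]
80 [303.16493477 233.55042782]
```

View pics/s3.png

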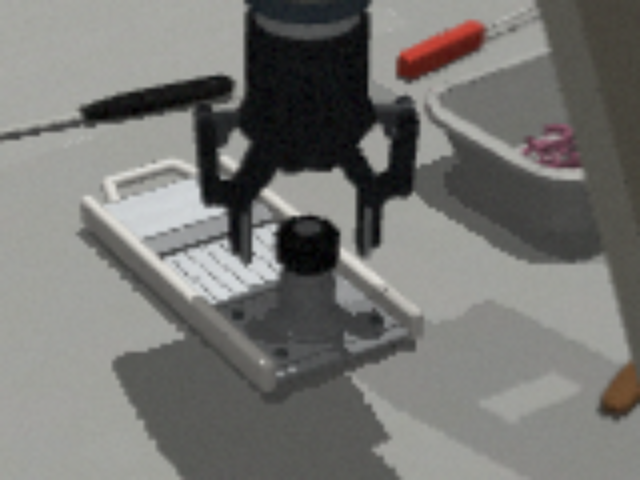

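The crop shows the knob centred at about (308,245), free between the open fingers. It is clearly lower than at the start, so the drop and half turn worked.

```bash
python3 - <<'E'
from station import *
import pickle;from h import *
d=pickle.load(open("d0.pkl","rb"))["scene"];c=capture("scene")
for k,v in((d,218),(c,222)):
  for t in(35,45,55):
    s,ce=dark(k,297,v,12,t);P=[(z,cv2.projectPoints(np.array([[520.5,-39,z]]),k["rvec"],k["tvec"],K(k),k["dist_coeffs"])[0].ravel()[1]) for z in(60,100)]
    print(t,s,ce,60+40*(ce[1]-P[0][1])/(P[1][1]-P[0][1]))
E
```

```text
35 [289 211  16  15 163] [296.57668712 218.64417178] 79.3254162835066
45 [289 211  16  15 177] [296.53107345 218.4519774 ] 79.89299635014508
55 [289 211  16  15 185] [296.44864865 218.5027027 ] 79.74319659874317
35 [289 214  16  15 166] [296.51807229 221.58433735] 70.6426473723509
45 [289 214  16  15 173] [296.49132948 221.53179191] 70.79782228284623
55 [289 214  16  15 183] [296.38797814 221.38797814] 71.22252683151964
```

Emit:
{"api": "step_arm", "payload": {"plan": [[0.6,[-0.05,-0.08,0],0],[-1,[0,0,0],0],[-1,[0,0,0],0],[-1,[0,0,0],0],[-1,[0,0,0],0],[-1,[0,0,0],0],[-1,[0,0,0],0],[-1,[0,0,0],0]], "force": 30}}

```text
time_s: 11.45
tcp_pos: [520.7, -39.7, 130.9]
tcp_rot: [-3.141, -0.0, 2.569]
wrist_force: [-2.1, -5.0, 3.5]
finger_gap: 0.471
grasp_force: 30.1
```

Emit:
{"api": "step_arm", "payload": {"plan": [[-1,[0,0,0.0155],7],[-1,[0,0,0.0155],7],[-1,[0,0,0.0155],7],[-1,[0,0,0.0155],7],[-1,[0,0,0.0155],7],[-1,[0,0,0.0155],7],[-1,[0,0,0.0155],7]]}}

```text
time_s: 12.03
tcp_pos: [520.7, -39.7, 129.8]
tcp_rot: [-3.141, 0.001, 1.709]
wrist_force: [-1.5, -4.6, 2.5]
finger_gap: 0.47
grasp_force: 30.0
```

Emit:
{"api": "step_arm", "payload": {"plan": [[-1,[0,0,0.0155],7],[-1,[0,0,0.0155],7],[-1,[0,0,0.0155],7],[-1,[0,0,0.0155],7],[-1,[0,0,0.0155],7],[-1,[0,0,0.0155],7],[-1,[0,0,0.0155],7]]}}

```text
time_s: 12.62
tcp_pos: [520.6, -39.7, 128.7]
tcp_rot: [-3.141, 0.001, 0.853]
wrist_force: [-3.6, -4.6, 4.3]
finger_gap: 0.469
grasp_force: 30.1
```

Emit:
{"api": "step_arm", "payload": {"plan": [[-1,[0,0,0.0155],7],[-1,[0,0,0.0155],7],[-1,[0,0,0.0155],7],[-1,[0,0,0.0155],7],[-1,[0,0,0.0155],7],[-1,[0,0,0.0155],7],[-1,[0,0,0.0155],7]]}}

```text
time_s: 13.2
tcp_pos: [520.6, -39.7, 127.6]
tcp_rot: [3.141, 0.001, -0.002]
wrist_force: [-2.5, -4.2, 4.7]
finger_gap: 0.469
grasp_force: 30.2
```

Emit:
{"api": "step_arm", "payload": {"plan": [[-1,[0,0,0.0155],7],[-1,[0,0,0.0155],7],[-1,[0,0,0.0155],7],[-1,[0,0,0.0155],7],[-1,[0,0,0.0155],7],[-1,[0,0,0.0155],7],[-1,[0,0,0],0],[-1,[0,0,0],0]]}}

```text
time_s: 13.87
tcp_pos: [520.6, -39.6, 126.6]
tcp_rot: [3.141, 0.001, -0.727]
wrist_force: [-2.0, -5.2, 3.9]
finger_gap: 0.47
grasp_force: 30.2
```

```bash
python3 - <<'E'
from station import *
import cv2;from h import *
s=get_state();print(s["time_s"],s["qpos"],s["tcp_pos"],s["tcp_rot"],s["torque"],s["wrist_force"])
c=capture("scene");cv2.imwrite("pics/s4.png",cv2.resize(c["image"][160:280,220:380],None,fx=4,fy=4)[:,:,::-1])
E
```

```text
13.8667 [-9.84781955e-02  5.54586943e-01  1.95092972e+00 -9.17429318e-04
  6.37149551e-01  2.19964183e+00] [520.61569639 -39.60300278 126.59371121] [ 3.14052032e+00  5.47782937e-04 -7.26586278e-01] [-0.77419737  0.44512367 -0.07636437] [-1.95265187 -5.17774798  3.9096591 ]
```

View pics/s4.png

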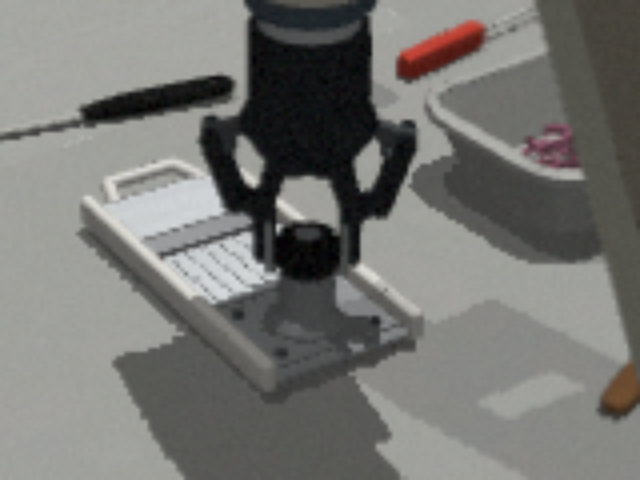

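The crop shows the knob gripped between both fingers. Its lower edge is at about row 281, against 275 before, so it went down about 4.3 mm more. That puts its centre near 68 mm.

```bash
python3 -c "
from station import *
print(job_done())"
```

```text
the job is handed in; nothing more can be done
None
```

I handed the job in: the screw dropped into the thread, was turned about one full turn forward to a knob-centre height of about 68 mm (camera estimate), and is still gripped at about 30 N; no verdict came back.

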